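Brace a square sample jar and take off its tight screw cap

TASK

Set the white square jar into the bracing block whose pocket has the same square outline, fully home, so that it cannot turn. Then unscrew its tight blue cap anticlockwise, turning no further than the thread needs to let go, and lift the cap straight up off the jar, which stays seated. Finish while still holding the cap, level and still, about 2 cm above the jar's mouth, and leave everything else where it is.

Things in the scene. Friction and masses are not known exactly. Their poses are not given: they have to be found in the camera images.
- jar: White square plastic jar with paper label, 60 x 60 mm base, body 60 mm tall, then a round neck to 94 mm; about 0.3 kg (varies). Starts upright on the bench, cap on. Origin: centre of its underside; x, y square to its sides, z up; a quarter turn fits just as well. Standing free it merely turns with the cap; before the thread lets go, pulling the cap up lifts the jar along.
- mouth (a point): Centre of the jar's mouth under the cap, 94 mm above the jar's underside, same axes as the jar. A red sprung sealing disc closes it (the jar counts as open once the cap is off), stays on the jar and pushes the cap up with about 12 N, which makes the cap tight.
- cap: Blue ribbed screw cap on the square jar, round, 58 mm across, 30 mm tall, 30 g. Origin: centre of its lower rim, z up. Tight, it sits 69 mm above the jar's underside (its top at 99 mm), 9 mm clear of the jar's shoulder, its x (short white mark on top) along the jar's x. The jar can be carried by the cap. Pinch it across the diameter, with 40 N or more to turn it.
- cap_top (a point): Centre of the cap's top, 30 mm above its rim, cap axes. Thread: 0.3 to 0.5 N m breaks it loose; 55 degrees anticlockwise (from above) relative to the jar frees it, rising up to 3 mm (no need to raise it); it lifts straight off between 60 and 100 degrees, best 80, and meets the next thread at 105. A seated jar itself gives up to 8 degrees first.
- square_block: Fixed pale aluminium bracing block, 104 x 104 x 35 mm, with the square pocket. Origin: centre of its underside, on the bench; x and y along its sides and those of the pocket, z up.
- pocket (a point): Centre of the square pocket's dark floor, 8 mm above the bench, same axes as the block. The pocket is 64 x 64 mm (2 mm of room each side of the jar) and 27 mm deep, its mouth bevelled 4 mm.
- round_block: Bystander: a fixed block of the same size whose pocket is round, 66 mm across; the square jar does not go in. Origin: centre of its underside.
- round_jar: Bystander, loose: round amber glass jar with white lid, 62 mm across, 92 mm tall. Origin: centre of its underside.
- vial: Bystander, loose: small glass vial with red lid, 28 mm across, 55 mm tall. Origin: centre of its underside.
- beaker: Bystander, loose: glass beaker, 84 mm across, 110 mm tall, at the right of the blocks. Origin: centre of its underside.
Not all that is in view belongs to the job. Of the things shaped like the cap, the blue one is meant.

How it is judged:
On the way:
1. the jar stands fully home in the square pocket with its cap still on (z of jar in the frame of pocket between -0.003 and 0.003 m and horizontal distance between jar and pocket below 0.005 m and angle between jar's own z axis and vertical below 0.06 rad and z of cap in the frame of jar below 0.073 m), for 0.2 s.
At the end, for the whole second after the job is handed in: Jar upright in the square pocket (3 mm of the floor, 5 mm of centre, 0.06 rad); cap gripped, not touching the jar, its rim 6 to 46 mm above the mouth and within 20 mm of its axis, within 0.2 rad of level, still, turned 43 to 137 degrees from where it sat (z of jar in the frame of pocket between -0.003 and 0.003 m and horizontal distance between jar and pocket below 0.005 m and angle between jar's own z axis and vertical below 0.06 rad and z of cap in the frame of jar between 0.1 and 0.14 m and horizontal distance between cap and jar below 0.02 m and angle between cap's own z axis and vertical below 0.2 rad and angle between the x axis of cap and the x axis of jar, either way round above 0.75 rad and contact force between the fingers and cap above 1 N and contact force between each of cap, the fingers and jar below 0.1 N and linear speed of cap below 0.03 m/s); the arm keeps its last pose, push and grip.
It fails at once if the cap is off the jar while the jar is not seated in the square pocket (z of cap in the frame of jar above 0.075 m and not (z of jar in the frame of pocket below 0.006 m and horizontal distance between jar and pocket below 0.008 m)).
It fails at once if the jar is tipped over (angle between jar's own z axis and vertical above 0.6 rad).
It fails at once if another jar, vial or beaker is knocked or moved more than 3 cm (distance of any of round_jar, vial, beaker from where it was at the start of the episode above 0.03 m or angle between any of round_jar, vial, beaker's own z axis and vertical above 0.5 rad).
It also fails if it takes over 51 s, if anything falls off the work surface, if the arm or the gripper's body presses on something with over 40 N, if the wrist force passes 120 N, or if a joint passes its speed limit or range.

ROBOT

A 7-joint arm with a two-finger parallel gripper is mounted at the origin on the work surface. World frame = base frame: x ahead of the robot, y to its left, z up, the work surface at z = 0. Lengths are in m, angles in rad, forces in N, time in s.
With the tool pointing down it reaches from about 0.35 to 0.775 m from the base axis. Payload 3.1 kg.
Tool frame: the origin (TCP) lies at the centre of the arm's flange, where the gripper is bolted on; the fingertips stand 173 mm ahead of it and the grasp point (between the pads) lies 155 mm ahead of it; z points along the fingers, y is the line along which they close (so a half turn about z gives the same grasp; the last joint's range is limited). The gripper opens to 85 mm and grips with 20 to 120 N. Pads are 22 mm wide; open, the fingers measure 114 mm over their backs; the gripper's body (76 mm by 85 mm) begins 54 mm behind the grasp point. The pads swing forward as they close: fully open they stand 13 mm farther back than shut.
Start: joints at [1.12, 0.311, 0.014, 1.512, -0.004, 1.319, -0.027], TCP at [0.219, -0.505, 0.405] pointing down, gripper open.
Joint ranges: [-2.7, 2.7], [-0.3, 1.91], [-1.27, 1.3], [0.12, 2.57], [-1.44, 4.58], [0.2, 2.03], [-3.05, 3.05]. Speed limits (rad/s): [2.79, 2.79, 3.14, 3.14, 3.14, 3.14, 3.14].

INTERFACE

Orientations are given as a rotation vector (axis times angle).
In Python, from station import manip gives the robot as it stands.
- The arm moves only by the shell command python3 -m jog 'ROWS' [FORCE]. ROWS is JSON, a list of rows, each a list of 3 entries, a list of its own where there are three numbers: the shift along the tool's x, y, z as a fraction of full scale, then the turn about the tool's z as a fraction of full scale, then the opening, from 0 (shut) to 1 (fully open). A call has exactly 8 rows; each row is the pose to reach, as a shift and turn from the pose commanded when the call began, along the tool's axes at that moment, turning the shorter way round; what a row does not reach only later rows make up. Full scale, the value 1, is 0.2 m for a shift and pi rad for a turn. A row lasts 1/10 s, in which the tool goes at most 50 mm and 8.59 degrees, less where a joint would pass 70% of its speed; a pose out of reach is approached as far as the arm can. A call with a number of a shift or a turn outside -1 to 1 is refused whole. A call with a gripper value outside its range is refused whole. The fingers move at their own pace and stop on an object; FORCE is the grip in N (left out, the last holds). Time passes only in rows, so rows that repeat a pose let the fingers close, or fill a call up. It gives the time, the measured TCP pose, the force, the opening and the grip force at its end, in the units of the state.
- manip.observe(): the state, without advancing time (a new reading comes with each control period).
- manip.grab_frame(name): name is "side" or "top"; returns the picture (384x512x3 uint8, blue, green, red); there is no depth.
- manip.calibration(name): a dict with "fov_y" (degrees; the focal length in pixels is half the picture's height over the tangent of half this angle, whatever the lens; pixels are square), "cx", "cy" (the principal point, pixels), "R" (3x3) and "t" (3): a world point X has camera coordinates R X + t. Camera axes: x right, y down, z forward; pixel columns grow to the right and rows downward; lengths in m; the calibration is good to about 2 mm. A picture is of the moment at which its call begins. calibration takes no time and is no camera call.
- manip.close_job(): hands the job in; it is judged then, once.
Trained networks look in the newest picture that a camera, given by its name, has taken for a name from the list of things; names that differ only in an ending like _2 or _b are one class to them, and where a whole thing is asked for, a point or a joint stands for the part that bears it (a point fixed in the world has none). Each returns a list of dicts, best first, with "confidence" (0 to 1); they miss things now and then, are a little off and sometimes report something else, mostly with a low value. They report only what shows in the picture. A call takes as long as a camera call. They do not tell look-alikes from the thing itself.
- manip.outline_of(camera, name): "region" (384x512 bool, what is visible of it) and "bbox" ([left, top, width, height] in pixels, round what is visible of it).
- manip.mark_of(camera, name): "location" ([column, row] in pixels: a listed point, or the origin of a listed thing).
The state is a dict: "time_s": time; "q": joint angles; "qd": joint speeds; "joint_efforts": joint torques, N m; "tcp_pos": TCP position; "tcp_rot": TCP orientation; "ft_force": force on the tool from outside, world axes, zero at the start; "torque": the same for the moment, N m; "grip_width": finger opening in m; "grasp_force": force on a finger pad.
Only numpy, scipy, OpenCV 4.12 (cv2) and the standard library are available. Lean on these libraries where they do the work, as an engineer would, in place of code of your own. Each camera call takes 0.05 s, during which the arm holds its last target. There are 200 camera calls.

## Working session

There is one attempt and no reset: what is moved stays moved. The work goes in short steps, Python scripts to look and compute and a shell command to move; the robot and the scene stay as the last step left them, time stands still between calls to the robot, and variables do not carry over. Pictures are saved under pics/ and viewed, at most 10 in all, crops included, and the job is handed in when it is done.

```bash
mkdir -p pics
cat > h.py <<'E'
import numpy as np, cv2
from station import manip
def cal(n):
    c=manip.calibration(n); f=192/np.tan(np.radians(c["fov_y"])/2)
    return f,c["cx"],c["cy"],np.array(c["R"]),np.array(c["t"])
def ray(n,px):
    f,cx,cy,R,t=cal(n); d=R.T@np.array([(px[0]-cx)/f,(px[1]-cy)/f,1]); return -R.T@t,d
def at_z(n,px,z):
    o,d=ray(n,px); return o+d*(z-o[2])/d[2]
def proj(n,X):
    f,cx,cy,R,t=cal(n); p=R@np.array(X)+t; return np.array([cx+f*p[0]/p[2],cy+f*p[1]/p[2]])
E
python3 - <<'E'
from h import *
ims=[manip.grab_frame(n) for n in("top","side")]
for n,im in zip(("top","side"),ims): cv2.imwrite(f"pics/{n}0.png",im); print(n,[np.round(v,3).tolist() for v in cal(n)])
for n in("top","side"):
  for k,z in(("cap_top",.099),("pocket",.008),("square_block",0),("jar",0),("round_jar",0),("vial",0),("beaker",0),("round_block",0)):
    print(n,k,[(np.round(r["location"],1).tolist(),round(r["confidence"],2),np.round(at_z(n,r["location"],z)[:2],3).tolist()) for r in manip.mark_of(n,k)[:3]])
s=manip.observe();print(s["time_s"],s["tcp_pos"],s["tcp_rot"],s["grip_width"])
E
```

```text
top [370.738, 254.854, 188.189, [[0.021, -0.999, -0.027], [-0.984, -0.016, -0.176], [0.175, 0.03, -0.984]], [-0.025, 0.548, 0.993]]
side [358.788, 257.582, 196.176, [[0.947, -0.32, -0.004], [-0.178, -0.515, -0.839], [0.267, 0.795, -0.545]], [-0.537, 0.141, 0.709]]
top cap_top [([283.8, 217.1], 0.84, [0.463, -0.094]), ([243.2, 220.6], 0.59, [0.452, 0.013]), ([304.8, 172.6], 0.19, [0.584, -0.149])]
top pocket [([306.1, 173.4], 0.68, [0.602, -0.163])]
top square_block [([302.6, 171.0], 0.78, [0.61, -0.153])]
top jar [([246.9, 221.4], 0.48, [0.458, 0.008])]
top round_jar [([149.0, 231.5], 0.73, [0.424, 0.292])]
top vial [([352.6, 228.2], 0.68, [0.445, -0.296])]
top beaker [([376.6, 178.9], 0.55, [0.59, -0.369])]
top round_block [([190.7, 158.8], 0.7, [0.643, 0.181])]
side cap_top [([224.7, 237.5], 0.85, [0.445, -0.182]), ([208.3, 183.3], 0.58, [0.457, 0.009]), ([299.5, 252.3], 0.52, [0.553, -0.26])]
side pocket [([299.3, 249.4], 0.76, [0.603, -0.161])]
side square_block [([300.6, 252.3], 0.62, [0.606, -0.162])]
side jar [([215.8, 218.9], 0.96, [0.467, 0.009])]
side round_jar [([177.5, 166.0], 0.75, [0.419, 0.302])]
side vial [([241.7, 329.3], 0.59, [0.438, -0.301])]
side beaker [([340.5, 339.2], 0.74, [0.581, -0.369]), ([259.6, 173.2], 0.33, [0.634, 0.181])]
side round_block [([260.2, 174.0], 0.94, [0.634, 0.176])]
0.9 [ 0.21865431 -0.50467505  0.40470842] [3.07615707e+00 6.37723824e-01 8.13990227e-07] 0.08562473723984827
```

Run:
```python
import cv2,numpy as np
a=cv2.imread("pics/top0.png");b=cv2.imread("pics/side0.png")
cv2.imwrite("pics/crop0.png",np.hstack([cv2.resize(a[130:270,210:350],(400,400),interpolation=2),cv2.resize(b[150:290,190:330],(400,400),interpolation=2)]))
```

```text
(no output)
```

View pics/top0.png

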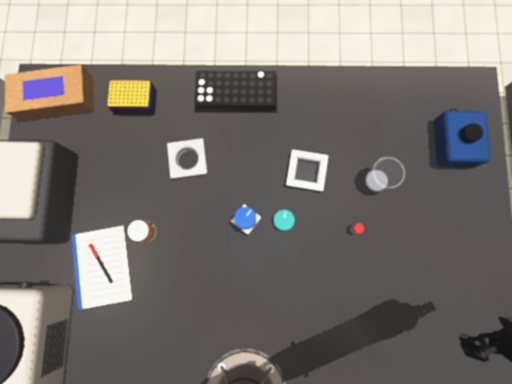

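View pics/crop0.png

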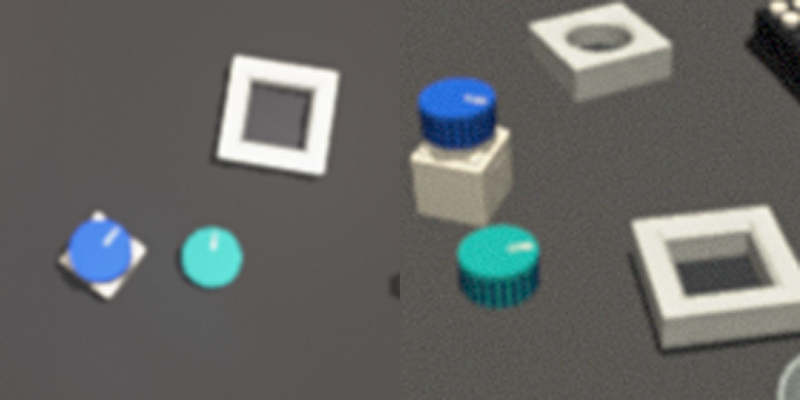

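Possible targets: the blue cap on the white jar (top 245,217) and a teal cap standing loose on the bench (284,219). The first matches the description, and the crop confirms it: blue ribbed, on the square jar. The square pocket is at top (307,171) and the round one at (187,158). Next I'll fit poses to the silhouettes.

```bash
cat > fit.py <<'E'
from h import *
from scipy.optimize import minimize
def box(x,y,a,w,z0,z1):
    c,s=np.cos(a),np.sin(a)
    return [[x+c*u-s*v,y+s*u+c*v,z] for u in(-w,w) for v in(-w,w) for z in(z0,z1)]
def cyl(x,y,r,z0,z1): return [[x+r*np.cos(t),y+r*np.sin(t),z] for t in np.linspace(0,6.28,40) for z in(z0,z1)]
def mask(n,im,c,r=45):
    m=(im.max(2)>125).astype(np.uint8); k=np.zeros_like(m); cv2.circle(k,tuple(int(v) for v in c),r,1,-1); m*=k
    l,lab,st,_=cv2.connectedComponentsWithStats(m)
    i=1+np.argmax(st[1:,4]); return lab==i
S=4
def hullmask(n,pts):
    p=np.array([proj(n,X) for X in pts],np.float32); h=cv2.convexHull(p)
    m=np.zeros((384,512),np.float32)
    o=np.zeros((384*S,512*S),np.uint8); cv2.fillConvexPoly(o,np.round((h+.5)*S-.5).astype(np.int32),1)
    return cv2.resize(o.astype(np.float32),(512,384),interpolation=cv2.INTER_AREA)
def fill(m):
    m=m.astype(np.uint8); cs,_=cv2.findContours(m,0,2); o=np.zeros_like(m); cv2.drawContours(o,cs,-1,1,-1); return o
def fit(parts,masks,x0):
    def cost(p):
        e=0
        for n,m in masks.items():
            h=np.zeros((384,512),np.float32)
            for q in parts(*p): h=np.maximum(h,hullmask(n,q))
            e+=np.abs(h-m).sum()
        return e
    best=None
    for a in np.radians([-40,-20,0,20,40]):
        s=[[x0[0],x0[1],a],[x0[0]+.01,x0[1],a],[x0[0],x0[1]+.01,a],[x0[0],x0[1],a+.2]]
        r=minimize(cost,s[0],method="Nelder-Mead",options=dict(initial_simplex=s,xatol=2e-4,fatol=.2,maxiter=80))
        if best is None or r.fun<best.fun: best=r
    return best.x,best.fun,[m.sum() for m in masks.values()]
E
python3 - <<'E'
from fit import *
import cv2
im={n:cv2.imread(f"pics/{n}0.png") for n in("top","side")}
J=(.458,.009);B=(.605,-.161)
for nm,c,z,parts in(("jar",J,.05,lambda x,y,a:[box(x,y,a,.03,0,.06),cyl(x,y,.029,.069,.099),cyl(x,y,.024,.06,.07)]),("block",B,.02,lambda x,y,a:[box(x,y,a,.052,0,.035)])):
    for ns in(("top",),("side",),("top","side")):
        ms={n:fill(mask(n,im[n],proj(n,[*c,z]),32 if nm=="jar" and n=="top" else 48)) for n in ns}
        x,f,a=fit(parts,ms,c); print(nm,ns,np.round(x[:2],4),np.degrees(x[2]).round(1)%90,round(f),a)
# cap mark
m=(im["top"].min(2)>120); 
ctr=proj("top",[*J,.099]); yy,xx=np.nonzero(m); k=np.hypot(xx-ctr[0],yy-ctr[1])<9
P=np.array([at_z("top",(u,v),.099)[:2] for u,v in zip(xx[k],yy[k])]); print(k.sum(), P.mean(0) if k.sum() else "")
E
```

```text
Traceback (most recent call last):
  File "fit.py", line 30, in fit
    r=minimize(cost,s[0],method="Nelder-Mead",options=dict(initial_simplex=s,xatol=2e-4,fatol=.2,maxiter=80))
  File "fit.py", line 24, in cost
    for q in parts(*p): h=np.maximum(h,hullmask(n,q))
                                       ~~~~~~~~^^^^^
  File "fit.py", line 13, in hullmask
    p=np.array([proj(n,X) for X in pts],np.float32); h=cv2.convexHull(p)
                ~~~~^^^^^
  File "h.py", line 11, in proj
    f,cx,cy,R,t=cal(n); p=R@np.array(X)+t; return np.array([cx+f*p[0]/p[2],cy+f*p[1]/p[2]])
                ~~~^^^
  File "h.py", line 4, in cal
    c=manip.calibration(n); f=192/np.tan(np.radians(c["fov_y"])/2)
ValueError: time passes only in moves, steps and waits
```

```bash
sed -i 's/^def cal(n)/import functools\n@functools.cache\ndef cal(n)/' h.py
cat > run1.py <<'E'
from fit import *
im={n:cv2.imread(f"pics/{n}0.png") for n in("top","side")}
J=(.458,.009);B=(.605,-.161)
for nm,c,z,parts in(("jar",J,.05,lambda x,y,a:[box(x,y,a,.03,0,.06),cyl(x,y,.029,.069,.099),cyl(x,y,.024,.06,.07)]),("block",B,.02,lambda x,y,a:[box(x,y,a,.052,0,.035)])):
    for ns in(("top",),("side",),("top","side")):
        ms={n:fill(mask(n,im[n],proj(n,[*c,z]),25 if nm=="jar" and n=="top" else 48)) for n in ns}
        x,f,a=fit(parts,ms,c); print(nm,ns,np.round(x[:2],4),np.degrees(x[2]).round(1)%90,round(f),a)
m=(im["top"].min(2)>120); 
ctr=proj("top",[*J,.099]); yy,xx=np.nonzero(m); k=np.hypot(xx-ctr[0],yy-ctr[1])<9
P=np.array([at_z("top",(u,v),.099)[:2] for u,v in zip(xx[k],yy[k])]); print(k.sum(), P.mean(0) if k.sum() else "")
print(manip.observe()["time_s"])
E
python3 run1.py
```

```text
jar ('top',) [0.4626 0.0097] 53.7 31 [np.uint64(547)]
jar ('side',) [ 0.4505 -0.0615] 88.9 710 [np.uint64(1243)]
jar ('top', 'side') [0.4608 0.0093] 55.5 1183 [np.uint64(547), np.uint64(1243)]
block ('top',) [ 0.6104 -0.1642] 81.7 78 [np.uint64(1461)]
block ('side',) [ 0.6101 -0.1552] 80.3 211 [np.uint64(2344)]
block ('top', 'side') [ 0.6102 -0.1603] 80.8 378 [np.uint64(1461), np.uint64(2344)]
17 [0.4717755  0.00113953]
0.9
```

```bash
cat > go.py <<'E'
# prints the move to a TCP target in jog units: go.py x y z turn_deg
import sys
from h import *
from scipy.spatial.transform import Rotation as Ro
s=manip.observe(); R=Ro.from_rotvec(s["tcp_rot"]).as_matrix()
X=np.array([float(v) for v in sys.argv[1:4]])
print("t",round(s["time_s"],2),"tcp",np.round(s["tcp_pos"],4),"yaw",np.degrees(np.arctan2(R[1,0],R[0,0])).round(2),"w",round(s["grip_width"],4),"F",np.round(s["ft_force"],1),"q",np.round(s["q"],2))
print("shift",np.round(R.T@(X-s["tcp_pos"])/.2,4),"tilt z",np.round(R[:,2],4))
E
python3 go.py .461 .0095 .30
python3 -m jog '[[[0.5,-0.44,0],0,1],[[1,-0.88,0],0,1],[[1,-0.88,0],0,1],[[1,-0.88,0],0,1],[[1,-0.88,0],0,1],[[1,-0.88,0],0,1],[[1,-0.88,0],0,1],[[1,-0.88,0],0,1]]' 80
python3 go.py .461 .0095 .30
```

```text
t 0.9 tcp [ 0.2187 -0.5047  0.4047] yaw 23.42 w 0.0856 F [ 0.4 -0.1  0. ] q [ 1.12  0.31  0.01  1.51 -0.    1.32 -0.03]
shift [ 2.1339 -1.8773  0.5235] tilt z [ 0. -0. -1.]
time_s: 1.7
tcp_pos: [0.3318, -0.2644, 0.4049]
tcp_rot: [3.075, 0.637, -0.001]
ft_force: [-1.2, -0.8, -0.2]
grip_width: 0.0858
grasp_force: 0.0
t 1.7 tcp [ 0.3318 -0.2644  0.4049] yaw 23.41 w 0.0858 F [-1.2 -0.8 -0.2] q [ 0.8   0.06 -0.18  1.82  0.01  1.26 -0.54]
shift [ 1.1371 -1.0009  0.5225] tilt z [-1.0e-04 -1.4e-03 -1.0e+00]
```

```bash
python3 -m jog '[[[0.5,-0.44,0],0,1],[[1,-0.88,0.1],0,1],[[1,-0.88,0.2],0,1],[[1,-0.88,0.3],0,1],[[1,-0.88,0.3],0,1],[[1,-0.88,0.3],0,1],[[1,-0.88,0.3],0,1],[[1,-0.88,0.3],0,1]]' >/dev/null
python3 go.py .461 .0095 .30
```

```text
t 2.5 tcp [ 0.446  -0.0247  0.3443] yaw 23.28 w 0.0853 F [-0.3 -0.1 -1. ] q [ 0.43  0.18 -0.46  1.86  0.09  1.13 -1.23]
shift [ 0.1366 -0.1275  0.2212] tilt z [-1.2e-03 -9.0e-04 -1.0e+00]
```

```bash
python3 -m jog '[[[0.137,-0.127,0.2],0,1],[[0.137,-0.127,0.25],0,1],[[0.137,-0.127,0.3],0,1],[[0.137,-0.127,0.35],0,1],[[0.137,-0.127,0.4],0,1],[[0.137,-0.127,0.45],0,1],[[0.137,-0.127,0.515],0,1],[[0.137,-0.127,0.515],0,1]]' >/dev/null
python3 go.py .461 .0095 .24
python3 -m jog '[[[0,0,0],0,1],[[0,0,0],0,0.6],[[0,0,0],0,0.5],[[0,0,0],0,0.4],[[0,0,0],0,0.4],[[0,0,0],0,0.3],[[0,0,0],0,0.3],[[0,0,0],0,0.3]]' 80
python3 - <<'E'
from h import *
for n in("side","top"): cv2.imwrite(f"pics/{n}1.png",manip.grab_frame(n))
a=cv2.imread("pics/side1.png");b=cv2.imread("pics/top1.png")
cv2.imwrite("pics/crop1.png",np.hstack([cv2.resize(b[150:290,175:315],(400,400),interpolation=2),cv2.resize(a[110:270,130:290],(400,400),interpolation=2)]))
E
```

```text
t 3.3 tcp [0.4599 0.0108 0.2402] yaw 23.38 w 0.0859 F [-1.2  1.3 -0.7] q [ 0.32  0.34 -0.46  1.96  0.19  0.89 -1.4 ]
shift [0.0024 0.0082 0.0011] tilt z [-3.3e-03 -4.0e-04 -1.0e+00]
time_s: 4.1
tcp_pos: [0.4617, 0.0108, 0.2426]
tcp_rot: [3.075, 0.636, 0.004]
ft_force: [0.4, -2.0, 5.1]
grip_width: 0.0567
grasp_force: 84.4
```

View pics/crop1.png

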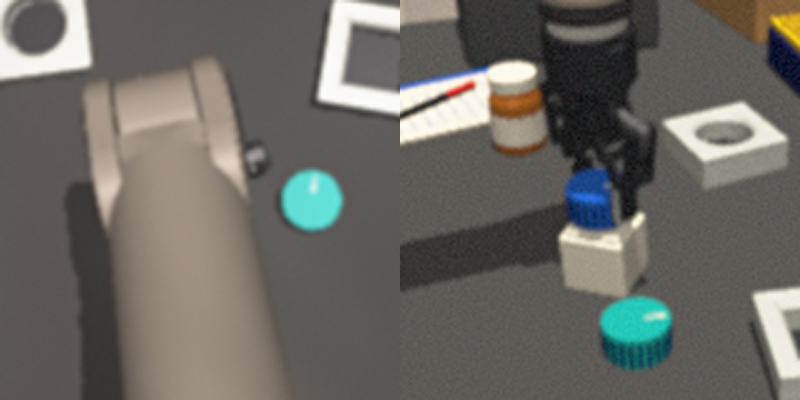

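The side view shows the fingers closed on the blue cap (crop 595,195) with the jar upright beneath, and the teal cap untouched. Next I lift and carry.

```bash
python3 -m jog '[[[0,0,-0.04],0,0.3],[[0,0,-0.1],0,0.3],[[0,0,-0.18],0,0.3],[[0,0,-0.26],0,0.3],[[0,0,-0.34],0,0.3],[[0,0,-0.4],0,0.3],[[0,0,-0.4],0,0.3],[[0,0,-0.4],0,0.3]]' 
python3 go.py .610 -.160 .32
```

```text
time_s: 5.0
tcp_pos: [0.4604, 0.0117, 0.3214]
tcp_rot: [-3.076, -0.638, 0.001]
ft_force: [0.0, 0.3, -5.0]
grip_width: 0.0562
grasp_force: 85.9
t 5.0 tcp [0.4604 0.0117 0.3214] yaw 23.44 w 0.0562 F [ 0.   0.3 -5. ] q [ 0.36  0.23 -0.49  1.86  0.12  1.08 -1.34]
shift [0.3446 1.0852 0.0062] tilt z [-8.e-04  1.e-04 -1.e+00]
```

```bash
python3 -m jog '[[[0.03,0.1,0],-0.02,0.3],[[0.08,0.25,0],-0.05,0.3],[[0.13,0.4,0],-0.08,0.3],[[0.18,0.56,0],-0.11,0.3],[[0.23,0.72,0],-0.14,0.3],[[0.28,0.87,0],-0.153,0.3],[[0.318,1,0],-0.153,0.3],[[0.318,1,0],-0.153,0.3]]' >/dev/null
python3 go.py .610 -.160 .32
```

```text
t 5.8 tcp [ 0.5996 -0.1521  0.3191] yaw 50.58 w 0.0562 F [-1.  -1.2 -3.8] q [ 0.52  0.55 -0.47  1.43  0.26  1.23 -0.66]
shift [ 0.0024  0.0653 -0.0045] tilt z [-0.0016 -0.0028 -1.    ]
```

```bash
python3 -m jog '[[[0.002,0.04,0.02],0,0.3],[[0.002,0.065,0.06],0,0.3],[[0.002,0.065,0.1],0,0.3],[[0.002,0.065,0.13],0,0.3],[[0.002,0.065,0.13],0,0.3],[[0.002,0.065,0.13],0,0.3],[[0.002,0.065,0.13],0,0.3],[[0.002,0.065,0.13],0,0.3]]' >/dev/null
python3 go.py .610 -.160 .32
python3 - <<'E'
from h import *
for n in("side","top"): cv2.imwrite(f"pics/{n}2.png",manip.grab_frame(n))
a=cv2.imread("pics/side2.png");b=cv2.imread("pics/top2.png")
cv2.imwrite("pics/crop2.png",np.hstack([cv2.resize(b[110:230,240:360],(300,300),interpolation=2),cv2.resize(a[180:300,240:360],(500,500),interpolation=2)[:, :][:500] if 0 else cv2.resize(a[180:300,240:360],(300,300),interpolation=2)]))
cv2.imwrite("pics/s2.png",cv2.resize(a[170:310,220:380],(800,700),interpolation=2)[:600])
E
```

```text
t 6.6 tcp [ 0.6092 -0.1545  0.2963] yaw 50.98 w 0.0562 F [ 0.6 -0.3 -4.4] q [ 0.52  0.59 -0.46  1.42  0.27  1.19 -0.66]
shift [-0.0188  0.0209 -0.1183] tilt z [ 1.1e-03 -3.0e-04 -1.0e+00]
```

View pics/s2.png

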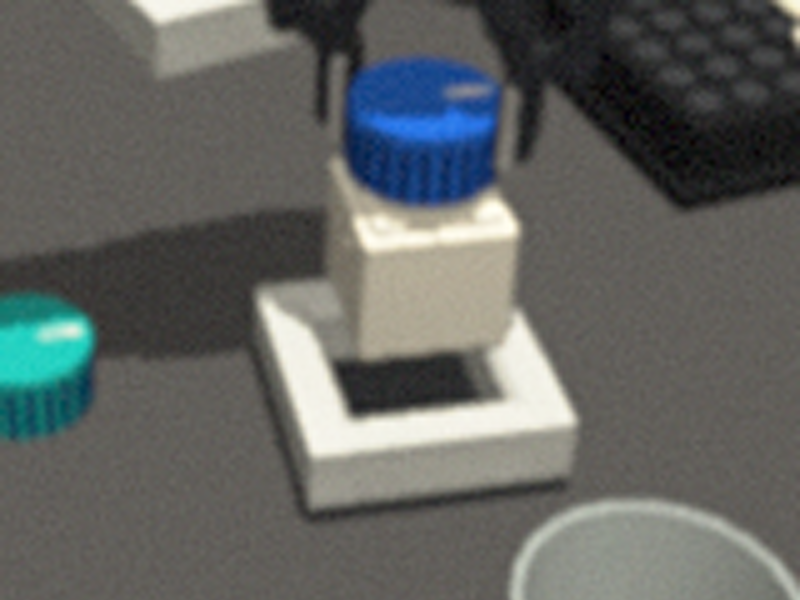

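Jar held upright above the square pocket, level; the body top corners sit near crop (362,250), (520,236) and (335,165), the block top corners near (310,455), (577,420) and (258,290). I'll compare the two squares in the same camera.

Run:
```python
from h import *
from scipy.optimize import least_squares
px=lambda c:((c[0]+.5)/5-.5+220,(c[1]+.5)/5-.5+170)
def sq(cor,w,ks,x0):
    # cor: [(crop px, z)], ks: signs of corner
    def res(p):
        c,s=np.cos(p[2]),np.sin(p[2]);e=[]
        for (q,z),(u,v) in zip(cor,ks):
            e+=list(proj("side",[p[0]+w*(c*u-s*v),p[1]+w*(s*u+c*v),z])-px(q))
        return np.array(e)
    r=least_squares(res,x0); print(np.round(r.x[:2],4),np.degrees(r.x[2]).round(1),"px err",np.round(r.fun,1))
u=.2963-.2426; t=u+.06
FL,FR,BL=(-1,-1),(1,-1),(-1,1)
sq([((363,250),t),((520,236),t),((333,165),t),((360,358),u),((505,346),u)],.03,[FL,FR,BL,FL,FR],[.61,-.16,-.15])
sq([((310,455),.035),((577,420),.035),((258,290),.035),((310,510),0),((570,482),0)],.052,[FL,FR,BL,FL,FR],[.61,-.16,-.15])
```

```text
[ 0.6055 -0.1629] -10.0 px err [ 0.2 -1.2  0.7 -1.5 -0.9 -2.4 -0.8  2.6  0.7  1.8]
[ 0.6061 -0.161 ] -8.9 px err [ 0.6 -0.8  0.1 -0.4 -0.2 -1.4 -0.   1.7 -0.5  0.6]
```

```bash
python3 -m jog '[[[-0.01,0.01,0.02],-0.005,0.3],[[-0.01,0.01,0.04],-0.005,0.3],[[-0.01,0.01,0.06],-0.005,0.3],[[-0.01,0.01,0.068],-0.005,0.3],[[-0.01,0.01,0.068],-0.005,0.3],[[-0.01,0.01,0.068],-0.005,0.3],[[-0.01,0.01,0.068],-0.005,0.3],[[-0.01,0.01,0.068],-0.005,0.3]]' >/dev/null
python3 go.py .610 -.160 .2826
python3 - <<'E'
from h import *
for n in("side","top"): cv2.imwrite(f"pics/{n}3.png",manip.grab_frame(n))
a=cv2.imread("pics/side3.png");b=cv2.imread("pics/top3.png")
cv2.imwrite("pics/s3.png",np.hstack([cv2.resize(b[130:220,270:350],(400,450),interpolation=2),cv2.resize(a[205:285,260:350],(400,356),interpolation=2).copy() if 0 else cv2.resize(a[195:285,265:345],(400,450),interpolation=2)]))
E
```

```text
t 7.5 tcp [ 0.6094 -0.1574  0.2824] yaw 51.87 w 0.0558 F [-0.3  0.1 -4.1] q [ 0.52  0.6  -0.46  1.44  0.28  1.16 -0.64]
shift [-0.0086  0.0105 -0.0012] tilt z [ 5.e-04 -2.e-04 -1.e+00]
```

View pics/s3.png

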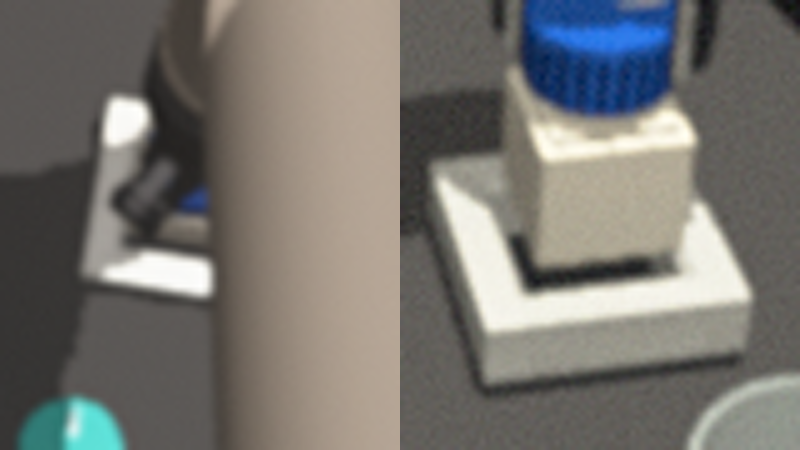

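Side view: the jar's bottom front edge runs from (535,268) to (683,255) just above the pocket; the block's top front corners are at (487,333) and (750,295). I'll compare them in nearly the same plane.

Run:
```python
from h import *
px=lambda c:((c[0]-400+.5)/5-.5+265,(c[1]+.5)/5-.5+195)
at=lambda c,z:at_z("side",px(c),z)[:2]
jl,jr=at((535,268),.0398),at((683,255),.0398); bl,br=at((487,333),.035),at((750,295),.035); bk=at((430,160),.035)
for l,r in((jl,jr),(bl,br)): d=r-l; print(l.round(4),r.round(4),"len",np.hypot(*d).round(4),np.degrees(np.arctan2(d[1],d[0])).round(1))
a=np.radians(-9); ex=np.array([np.cos(a),np.sin(a)]);ey=np.array([-ex[1],ex[0]])
jc=(jl+jr)/2+.03*ey; bc=(bl+br)/2+.052*ey
print("jar",jc.round(4),"block",bc.round(4),"move",(bc-jc).round(4)," back edge len",np.hypot(*(bk-bl)))
```

```text
[ 0.5739 -0.185 ] [ 0.6315 -0.1967] len 0.0587 -11.5
[ 0.545  -0.2078] [ 0.648 -0.221] len 0.1039 -7.3
jar [ 0.6074 -0.1612] block [ 0.6046 -0.1631] move [-0.0028 -0.0018]  back edge len 0.10654384579578557
```

```bash
python3 -m jog '[[[-0.014,0.002,0],-0.01,0.3],[[-0.014,0.002,0.01],-0.01,0.3],[[-0.014,0.002,0.025],-0.01,0.3],[[-0.014,0.002,0.04],-0.01,0.3],[[-0.014,0.002,0.055],-0.01,0.3],[[-0.014,0.002,0.07],-0.01,0.3],[[-0.014,0.002,0.085],-0.01,0.3],[[-0.014,0.002,0.085],-0.01,0.3]]'
python3 go.py .608 -.160 .2506
```

```text
time_s: 8.4
tcp_pos: [0.6077, -0.1591, 0.2662]
tcp_rot: [-2.803, -1.419, 0.0]
ft_force: [-0.2, 0.5, -4.2]
grip_width: 0.0556
grasp_force: 97.1
t 8.4 tcp [ 0.6077 -0.1591  0.2662] yaw 53.7 w 0.0556 F [-0.2  0.5 -4.2] q [ 0.53  0.62 -0.46  1.46  0.29  1.13 -0.62]
shift [-0.0029  0.004   0.0779] tilt z [-0.  0. -1.]
```

No contact, and the underside is already about 11 mm into the pocket. I continue down.

```bash
python3 -m jog '[[[0,0,0.012],0,0.3],[[0,0,0.024],0,0.3],[[0,0,0.036],0,0.3],[[0,0,0.048],0,0.3],[[0,0,0.06],0,0.3],[[0,0,0.07],0,0.3],[[0,0,0.08],0,0.3],[[0,0,0.08],0,0.3]]'
python3 go.py .608 -.160 .2506
```

```text
time_s: 9.2
tcp_pos: [0.608, -0.1598, 0.2507]
tcp_rot: [2.803, 1.417, 0.001]
ft_force: [-3.7, 0.7, 3.8]
grip_width: 0.0559
grasp_force: 98.1
t 9.2 tcp [ 0.608  -0.1598  0.2507] yaw 53.65 w 0.0559 F [-3.7  0.7  3.8] q [ 0.53  0.63 -0.46  1.47  0.3   1.1  -0.62]
shift [-0.0008  0.0005  0.0007] tilt z [ 7.e-04 -6.e-04 -1.e+00]
```

```bash
python3 -m jog '[[[0,0,0.005],0,0.3],[[0,0,0.01],0,0.3],[[0,0,0.01],0,0.3],[[0,0,0.01],0,0.3],[[0,0,0.01],0,0.3],[[0,0,0.01],0,0.3],[[0,0,0.01],0,0.3],[[0,0,0.01],0,0.3]]'
python3 - <<'E'
from h import *
a=manip.grab_frame("side");cv2.imwrite("pics/side4.png",a)
cv2.imwrite("pics/s4.png",cv2.resize(a[195:285,250:350],(600,540),interpolation=2))
E
```

```text
time_s: 10.0
tcp_pos: [0.608, -0.1597, 0.2504]
tcp_rot: [2.802, 1.417, 0.001]
ft_force: [-5.4, 1.4, 11.6]
grip_width: 0.0559
grasp_force: 99.0
```

View pics/s4.png

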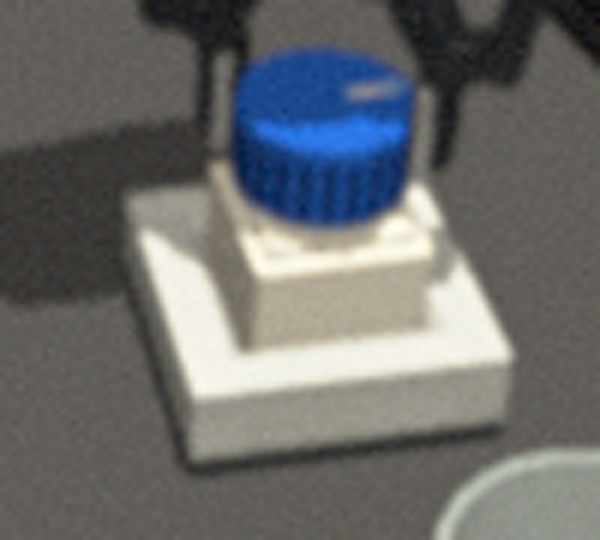

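The jar is fully home: its body is sunk to the rim at (335,340), and the force rises against the floor. Now I turn it anticlockwise (negative about tool z).

```bash
python3 -m jog '[[[0,0,-0.005],-0.02,0.3],[[0,0,-0.01],-0.05,0.3],[[0,0,-0.01],-0.085,0.3],[[0,0,-0.01],-0.12,0.3],[[0,0,-0.013],-0.155,0.3],[[0,0,-0.016],-0.19,0.3],[[0,0,-0.02],-0.225,0.3],[[0,0,-0.02],-0.225,0.3]]'
python3 go.py .608 -.160 .2506
```

```text
time_s: 10.85
tcp_pos: [0.608, -0.1598, 0.2517]
tcp_rot: [2.139, 2.3, 0.001]
ft_force: [-3.1, 0.5, 2.1]
grip_width: 0.0567
grasp_force: 97.7
t 10.85 tcp [ 0.608  -0.1598  0.2517] yaw 94.16 w 0.0567 F [-3.1  0.5  2.1] q [ 0.62  0.67 -0.62  1.47  0.41  1.13  0.  ]
shift [-0.001  -0.      0.0056] tilt z [ 7.e-04  2.e-04 -1.e+00]
```

```bash
python3 -m jog '[[[0,0,0],-0.03,0.3],[[0,0,-0.003],-0.065,0.3],[[0,0,-0.006],-0.1,0.3],[[0,0,-0.009],-0.135,0.3],[[0,0,-0.01],-0.17,0.3],[[0,0,-0.01],-0.205,0.3],[[0,0,-0.01],-0.245,0.3],[[0,0,-0.01],-0.245,0.3]]'
python3 go.py .608 -.160 .2506
python3 - <<'E'
from h import *
a=manip.grab_frame("side");cv2.imwrite("pics/side5.png",a)
cv2.imwrite("pics/s5.png",cv2.resize(a[195:285,250:350],(600,540),interpolation=2))
E
```

```text
time_s: 11.65
tcp_pos: [0.6079, -0.1606, 0.253]
tcp_rot: [1.123, 2.934, -0.001]
ft_force: [-1.2, -1.6, -0.3]
grip_width: 0.0557
grasp_force: 97.6
t 11.65 tcp [ 0.6079 -0.1606  0.253 ] yaw 138.1 w 0.0557 F [-1.2 -1.6 -0.3] q [ 0.72  0.72 -0.79  1.46  0.53  1.18  0.69]
shift [0.0016 0.0026 0.0122] tilt z [ 1.e-04 -8.e-04 -1.e+00]
```

View pics/s5.png

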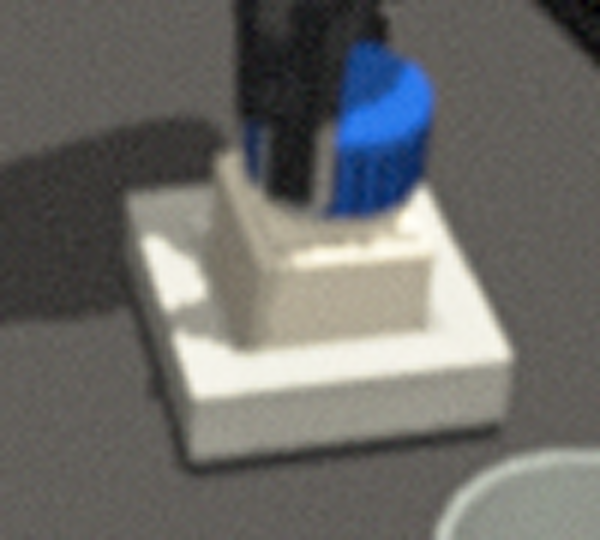

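The fingers and cap have turned 84.5° and the jar is still seated, turned only slightly. A small test lift will show whether the thread is free.

```bash
python3 -m jog '[[[0,0,-0.005],0,0.3],[[0,0,-0.01],0,0.3],[[0,0,-0.015],0,0.3],[[0,0,-0.02],0,0.3],[[0,0,-0.025],0,0.3],[[0,0,-0.03],0,0.3],[[0,0,-0.035],0,0.3],[[0,0,-0.035],0,0.3]]'
```

```text
time_s: 12.5
tcp_pos: [0.6079, -0.1598, 0.2604]
tcp_rot: [1.119, 2.935, -0.0]
ft_force: [-2.6, -1.1, -0.3]
grip_width: 0.056
grasp_force: 97.5
```

The force matches the cap's weight alone, so the thread is free. I lift straight to about 20 mm above the mouth.

```bash
python3 -m jog '[[[0,0,-0.02],0,0.3],[[0,0,-0.05],0,0.3],[[0,0,-0.08],0,0.3],[[0,0,-0.11],0,0.3],[[0,0,-0.14],0,0.3],[[0,0,-0.165],0,0.3],[[0,0,-0.176],0,0.3],[[0,0,-0.176],0,0.3]]'
python3 - <<'E'
from h import *
a=manip.grab_frame("side");cv2.imwrite("pics/side6.png",a)
cv2.imwrite("pics/s6.png",cv2.resize(a[175:285,240:360],(600,550),interpolation=2))
E
```

```text
time_s: 13.3
tcp_pos: [0.6081, -0.1598, 0.2958]
tcp_rot: [1.119, 2.935, 0.0]
ft_force: [-1.6, -0.6, -0.9]
grip_width: 0.0562
grasp_force: 97.5
```

View pics/s6.png

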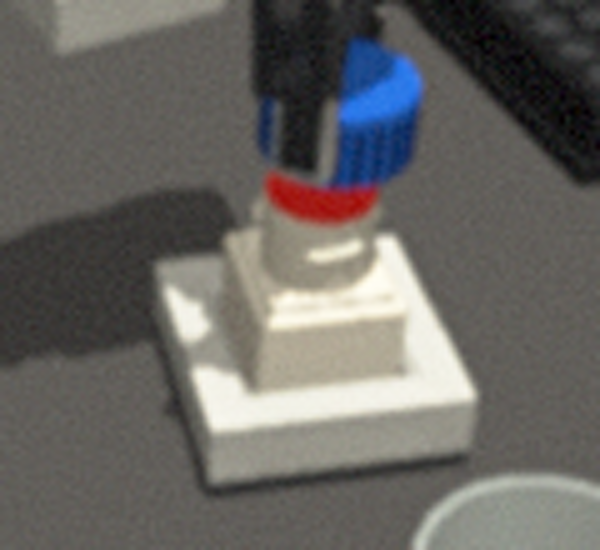

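The cap is held level above the jar, with the red disc showing at (320,195), and the jar is seated. I'll let it settle, then hand in.

```bash
python3 -m jog '[[[0,0,0],0,0.3],[[0,0,0],0,0.3],[[0,0,0],0,0.3],[[0,0,0],0,0.3],[[0,0,0],0,0.3],[[0,0,0],0,0.3],[[0,0,0],0,0.3],[[0,0,0],0,0.3]]' && python3 -c "
from station import manip
print(manip.close_job())"
```

```text
time_s: 14.15
tcp_pos: [0.6079, -0.1598, 0.2953]
tcp_rot: [1.119, 2.936, -0.0]
ft_force: [0.1, -1.0, -0.2]
grip_width: 0.056
grasp_force: 97.5
the job is handed in; nothing more can be done
None
```

The job is handed in at 14.15 s: the jar is seated in the square pocket, and the blue cap, unscrewed with about 85° of turn, is held level and still about 2 cm above the mouth; the hand-in call returned no verdict.

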